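# Hang the key basket on the swivel drain hook

## Task

The keys in the round dip basket need to drain. First turn the swivel hook on its stand so that it points straight out over the drip dish, then hang the round basket on the hook by its bail so that it hangs freely above the dish, and let go. Leave the square basket where it stands.

Things in the scene. Friction and masses are not known exactly. Their poses are not given: they have to be found in the camera images.
- stand: Fixed drain stand: dark steel base slab 185x90x10 mm with a round steel drip dish (88 mm across, rim 24 mm high) and an upright steel post 20 mm thick, which carries the brass swivel hook; hub 28 mm across, 175-205 mm high, nothing higher but the prong. Origin: bench level on the post's axis. Its -x axis points from the post to the dish centre, 85 mm away; z up.
- hook (a joint): Brass hook turning on the post: level 8 mm round bar, centre line 190 mm above the bench (top 194), to 100 mm from the axis, ending in an upright prong with tip at 216 mm. Angle in rad: 0 = bar along the stand's -x, over the dish; positive anticlockwise from above. Range -2.6 to 1.0, starts at -1.7 to -0.8; light friction (0.06 N m), stays where left.
- round_basket: Loose round steel basket with a key in it, 64 mm across, rim 50 mm high, 130-210 g. Origin: centre of underside, z up. Rigid 6 mm wire bail in its y-z plane (pass it along x, either way): legs at y = +-30 mm up to 92 mm, sloping in to a level crown 20 mm long, underside at 105 mm. On it a dark wooden grip block, 16 mm along x, 30 along y, 111 to 144 mm high.
- square_basket: The other dip basket, not to be used: 64 x 64 mm square, rim 50 mm high, empty, with the same bail and wooden grip block, loose on the bench. Origin: centre of the underside, z up.
Not all that is in view belongs to the job. What is shaped like the round_basket but pink or red is not meant.

How it is judged:
On the way:
1. the empty hook is turned to point over the drip dish, to within 15 degrees (value of joint hook between -0.262 and 0.262 rad and contact force between round_basket and stand below 0.02 N), for 0.2 s.
At the end, for the whole second after the job is handed in: Hook over the dish to 15 degrees; round basket hanging from it by the bail, underside 75-105 mm above the bench, centre 40-115 mm from the post towards the dish and within 45 mm sideways, upright to 17 degrees, under 0.1 m/s; square basket within 40 mm of its start (value of joint hook between -0.262 and 0.262 rad and x of round_basket in the frame of stand between -0.115 and -0.04 m and y of round_basket in the frame of stand between -0.045 and 0.045 m and z of round_basket in the frame of stand between 0.075 and 0.105 m and angle between round_basket's own z axis and vertical below 0.3 rad and linear speed of round_basket below 0.1 m/s and distance of square_basket from where it was at the start of the episode below 0.04 m); the robot touches nothing.
It fails at once if the square basket is moved more than 40 mm (distance of square_basket from where it was at the start of the episode above 0.04 m).
It also fails if it takes over 64 s, if anything falls off the work surface, if the arm or the gripper's body presses on something with over 40 N, if the wrist force passes 120 N, or if a joint passes its speed limit or range.

## Robot

A 6-joint arm with a two-finger parallel gripper is mounted at the origin on the work surface. World frame = base frame: x ahead of the robot, y to its left, z up, the work surface at z = 0. Lengths are in m, angles in rad, forces in N, time in s.
With the tool pointing down it reaches from about 0.35 to 0.85 m from the base axis. Payload 8.1 kg.
Tool frame: the origin (TCP) lies at the very end of the fingers, on their centre line; the grasp point (between the pads) lies 19 mm behind it (pinch_z is the distance from the TCP to the grasp point, in m); y points along the fingers, x is the direction in which the jaws open and shut, and the axes are right-handed (so a half turn about y gives the same grasp; the last joint's range is limited). The gripper opens to 85 mm and grips with 20 to 120 N. Pads are 22 mm wide; open, the fingers measure 114 mm over their backs; the gripper's body (76 mm by 85 mm) begins 54 mm behind the grasp point. The pads swing forward as they close: fully open they stand 13 mm farther back than shut.
Start: joints at [1.133, 0.13, 1.488, -0, 1.523, -0.085], TCP at [0.207, 0.563, 0.231] pointing down, gripper open.
Joint ranges: [-2.96, 2.96], [-0.89, 2.26], [0.02, 2.5], [-1.34, 4.48], [0, 2.73], [-2.66, 2.66]. Speed limits (rad/s): [2.39, 2.39, 2.79, 3.14, 3.14, 3.14].

## Interface

Orientations are given as [roll, pitch, yaw] about the fixed x, y, z axes, in that order (R = Rz(yaw) Ry(pitch) Rx(roll)).
In Python, from plant import state, grab_frame, calibration, job_done, pinch_z gives the robot as it stands. The module is installed in compiled form; this text tells all that it offers.
- The arm moves only by the shell command python3 -m pendant 'ROWS' [FORCE]. ROWS is JSON, a list of rows, each a list of 7 numbers: the shift along the tool's x, y, z in mm, then the turn, a rotation vector about the tool's x, y, z in degrees, then the opening, from 0 (shut) to 1 (fully open). In form: [[tx, ty, tz, wx, wy, wz, jaw], ...]. A call has exactly 5 rows; each row is the pose to reach, as a shift and turn from the pose commanded when the call began, along the tool's axes at that moment; what a row does not reach only later rows make up. A row lasts 1/10 s, in which the tool goes at most 50 mm and 8.59 degrees, less where a joint would pass 70% of its speed; a pose out of reach is approached as far as the arm can. A call with a gripper value outside its range is refused whole. The fingers move at their own pace and stop on an object; FORCE is the grip in N (left out, the last holds). Time passes only in rows, so rows that repeat a pose let the fingers close, or fill a call up. It gives the time, the measured TCP pose, the force and the opening at its end, in the units of the state.
- state(): the state, without advancing time (a new reading comes with each control period).
- grab_frame(name): name is "scene" or "top"; returns the picture (400x640x3 uint8, red, green, blue); there is no depth.
- calibration(name): a dict with "fx", "fy", "cx", "cy" (pixels), "distortion" ([k1, k2, p1, p2, k3] as OpenCV has them; the pictures are not rectified), "R" (3x3) and "t" (3): a world point X has camera coordinates R X + t. Camera axes: x right, y down, z forward; pixel columns grow to the right and rows downward; lengths in m; the calibration is good to about 2 mm. A picture is of the moment at which its call begins. calibration takes no time and is no camera call.
- job_done(): hands the job in, once; it reports no verdict.
The state is a dict: "t": time; "joint_pos": joint angles; "joint_vel": joint speeds; "tau": joint torques, N m; "tcp_pos": TCP position; "tool_rot": TCP orientation; "force": force on the tool from outside, world axes, zero at the start; "torque": the same for the moment, N m; "grip_width": opening from 0.0 (shut) to 1.0 (fully open).
Only numpy, scipy, OpenCV 4.12 (cv2) and the standard library are available. Lean on these libraries where they do the work, as an engineer would, in place of code of your own. Each camera call takes 0.05 s, during which the arm holds its last target.

## Working session

There is one attempt and no reset: what is moved stays moved. The work goes in short steps, Python scripts to look and compute and a shell command to move; the robot and the scene stay as the last step left them, time stands still between calls to the robot, and variables do not carry over. Pictures are saved under pics/ and viewed, and the job is handed in when it is done.

```bash
mkdir -p pics; ls
python3 - <<'E'
from plant import state, grab_frame, calibration, pinch_z
import cv2
print(state(),pinch_z)
for n in("scene","top"):
    print(n,calibration(n)); cv2.imwrite(f"pics/{n}0.png",grab_frame(n)[:,:,::-1])
E
```

```text
pics
{'t': 0.0, 'joint_pos': array([ 1.13258418e+00,  1.31149383e-01,  1.48927620e+00,  1.02091224e-05,
        1.52299771e+00, -8.53806627e-02]), 'joint_vel': array([-0.0008615 , -0.00071175,  0.0004039 , -0.00113456,  0.00059151,
        0.00072086]), 'tau': array([ 4.03128724e-03, -5.69392741e+01, -5.00563395e+01, -1.31839175e-05,
        1.49739330e-02,  4.22630558e-05]), 'tcp_pos': array([0.207066  , 0.56255591, 0.23025316]), 'tool_rot': array([-1.57063006,  0.0018231 ,  1.21796449]), 'force': array([-0.82409449,  0.13043688, -0.5388119 ]), 'torque': array([ 0.03285477, -0.02614828,  0.03189739]), 'grip_width': 1.001133590964447} 0.0187
scene {'fx': 375.82136232319596, 'fy': 375.82136232319596, 'cx': 315.7660151888562, 'cy': 197.27241037155122, 'distortion': array([-0.02425283,  0.        ,  0.        ,  0.        ,  0.        ]), 'R': array([[-0.85447319,  0.51903924,  0.02176778],
       [ 0.29913843,  0.52585256, -0.79623821],
       [-0.42472552, -0.67385263, -0.60459149]]), 't': array([ 0.4487027 , -0.01176416,  1.05155119])}
top {'fx': 404.4799533043536, 'fy': 404.4799533043536, 'cx': 311.33503800399154, 'cy': 196.9158154451588, 'distortion': array([-0.06356953,  0.        ,  0.        ,  0.        ,  0.        ]), 'R': array([[-0.00872586, -0.99978   , -0.01907391],
       [-0.98719143,  0.01165159, -0.15911418],
       [ 0.15930142,  0.0174412 , -0.98707592]]), 't': array([-0.03353844,  0.51700688,  0.97610137])}
```

View pics/scene0.png

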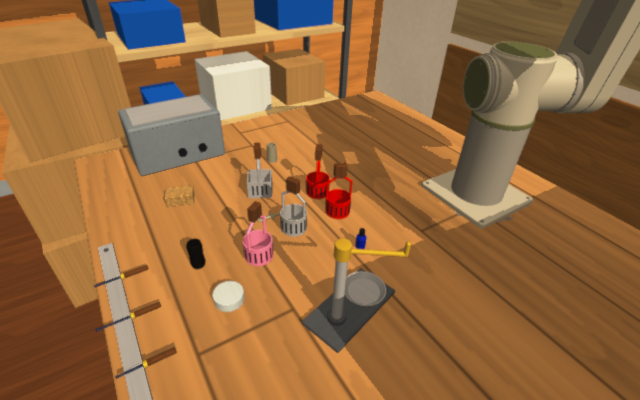

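View pics/top0.png

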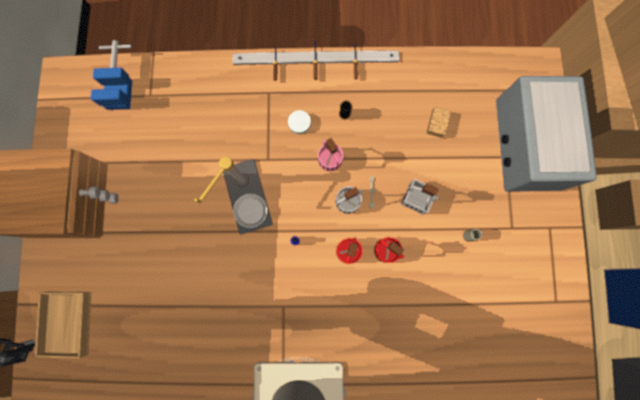

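Run:
```python
import cv2,numpy as np
a=cv2.imread("pics/top0.png");b=cv2.imread("pics/scene0.png")
c=cv2.resize(a[140:280,185:465],None,fx=2.8,fy=2.8,interpolation=cv2.INTER_CUBIC)
cv2.imwrite("pics/c_top.png",c)
c=cv2.resize(b[130:350,230:430],None,fx=2.7,fy=2.7,interpolation=cv2.INTER_CUBIC)
cv2.imwrite("pics/c_sc.png",c)
```

```text
(no output)
```

View pics/c_top.png

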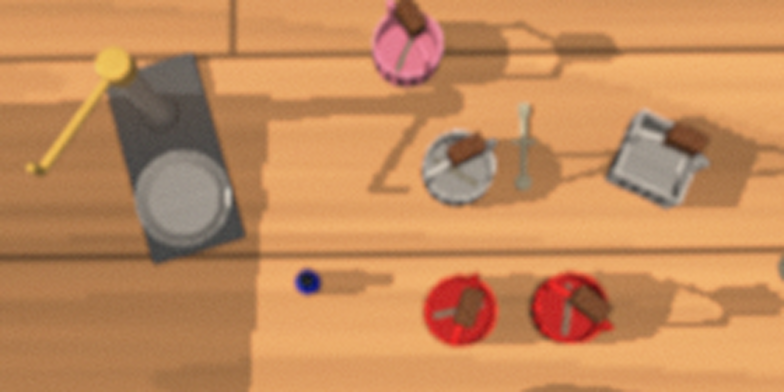

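View pics/c_sc.png

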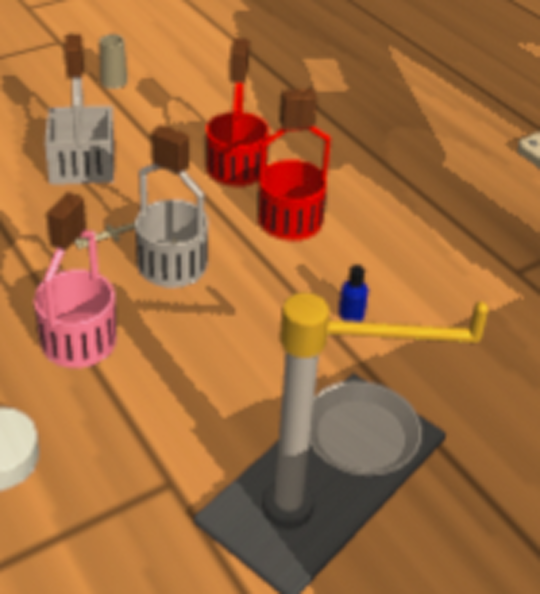

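```bash
cat > h.py <<'E'
import cv2,numpy as np
from plant import state, grab_frame, calibration
def K(n):
    c=calibration(n);return np.array([[c['fx'],0,c['cx']],[0,c['fy'],c['cy']],[0,0,1]]),np.array(c['distortion']),c['R'],np.array(c['t'])
def ray(n,p):
    k,d,R,t=K(n);u=cv2.undistortPoints(np.array([[p]],float),k,d)[0,0]
    o=-R.T@t;v=R.T@np.array([u[0],u[1],1]);return o,v/np.linalg.norm(v)
def plane(n,p,z):
    o,v=ray(n,p);return o+v*(z-o[2])/v[2]
def tri(p,q): # scene,top
    A=np.zeros((3,3));b=np.zeros(3);rs=[ray("scene",p),ray("top",q)]
    for o,v in rs:
        P=np.eye(3)-np.outer(v,v);A+=P;b+=P@o
    X=np.linalg.solve(A,b);return X,[np.linalg.norm((np.eye(3)-np.outer(v,v))@(X-o)) for o,v in rs]
def proj(n,X):
    k,d,R,t=K(n);return cv2.projectPoints(np.array([X],float),cv2.Rodrigues(R)[0],t,k,d)[0][0,0]
E
python3 - <<'E'
from h import *
np.set_printoptions(precision=4,suppress=True)
for n in("top","scene"):
    im=cv2.imread(f"pics/{n}0.png");hsv=cv2.cvtColor(im,cv2.COLOR_BGR2HSV);H,S,V=[hsv[...,i].astype(int) for i in range(3)]
    br=((im[...,2]<120)&(im[...,2]>60)&(S>110)&((H<15)))
    ye=((H>=18)&(H<32)&(S>140)&(V>120))
    x0,y0,x1,y1=dict(top=(180,130,460,280),scene=(230,130,430,350))[n]
    for nm,m in(("brown",br),("brass",ye)):
        mm=np.zeros(m.shape,np.uint8);mm[y0:y1,x0:x1]=m[y0:y1,x0:x1]
        N,l,s,c=cv2.connectedComponentsWithStats(mm)
        for i in range(1,N):
            if s[i,4]>15:
                pts=np.argwhere(l==i)[:,::-1].astype(np.float32)
                print(n,nm,s[i],c[i],cv2.minAreaRect(pts))
hub=plane("top",(225.4,162.5),.205);tip=plane("top",(197.9,200.7),.216);dish=plane("top",(250.4,210.7),.024);bk=plane("top",(349.3,199.3),.05);sq=plane("top",(185+655/2.8,140+158/2.8),.05)
print("hub",hub,"tip",tip,"dish",dish,"bk",bk,"sq",sq)
d=dish-hub;print(np.linalg.norm(d[:2]),np.linalg.norm((tip-hub)[:2]))
a=np.arctan2(d[1],d[0]);h=np.arctan2(*(tip-hub)[1::-1]);print("dishdir",a,"hookdir",h,"joint",(h-a+np.pi)%(2*np.pi)-np.pi)
E
```

```text
top brown [326 143  11  10  46] [330.7391 147.7826] ((330.9918212890625, 146.59014892578125), (11.907430648803711, 6.913992404937744), 50.194427490234375)
top brown [423 185  12  10  45] [427.4889 190.5111] ((427.75006103515625, 190.75001525878906), (12.020814895629883, 5.656853675842285), 45.0)
top brown [345 192  13   7  26] [350.6538 195.1923] ((351.2837829589844, 195.20269775390625), (4.438772678375244, 12.329923629760742), 80.53767395019531)
top brown [180 231  31   2  53] [194.7547 231.5283] ((195.0, 231.5), (1.0, 30.0), 90.0)
top brown [252 230  25   2  26] [263.6923 230.9231] ((264.0, 230.5), (24.0, 1.0), -0.0)
top brown [388 243  13  12  40] [392.85 249.15] ((393.75006103515625, 249.25003051757812), (12.727922439575195, 6.363961219787598), 45.0)
top brown [394 242   8   9  26] [397.3846 244.6923] ((398.25006103515625, 245.2500457763672), (10.60660171508789, 2.8284268379211426), 45.0)
top brass [194 156  39  46 295] [216.7966 175.2034] ((211.5047149658203, 178.56863403320312), (12.892362594604492, 54.19657516479492), 41.0548095703125)
scene brown [254 143   7  16  89] [257.05
[... 1874 characters left out ...]
2281341552734, 25.489459991455078), 43.02506637573242)
scene brown [413 315   6   8  16] [415.25  318.875] ((414.92303466796875, 318.8846435546875), (8.59785270690918, 2.77350115776062), 56.3099365234375)
scene brown [419 326  11  11  29] [425.     330.5517] ((425.00006103515625, 330.0000305175781), (14.142135620117188, 2.8284268379211426), 45.0)
scene brass [335 238  76  24 682] [363.4032 250.5733] ((372.5, 249.5), (23.0, 75.0), 90.0)
hub [0.5673 0.1424 0.205 ] tip [0.4832 0.1959 0.216 ] dish [0.4856 0.1175 0.024 ] bk [ 0.5081 -0.1334  0.05  ] sq [ 0.5133 -0.3071  0.05  ]
0.08544592113105218 0.09968837114011449
dishdir -2.8459267727558757 hookdir 2.5751469501414874 joint -0.8621115842822231
```

Run:
```python
import cv2,numpy as np
a=cv2.imread("pics/top0.png");b=cv2.imread("pics/scene0.png")
c=cv2.resize(a[180:220,325:375],None,fx=8,fy=8,interpolation=cv2.INTER_CUBIC)
d=cv2.resize(b[170:242,270:320],None,fx=8,fy=8,interpolation=cv2.INTER_CUBIC)
o=np.zeros((576,800,3),np.uint8);o[:320,:400]=c;o[:,400:]=d
cv2.imwrite("pics/c2.png",o)
```

```text
(no output)
```

View pics/c2.png

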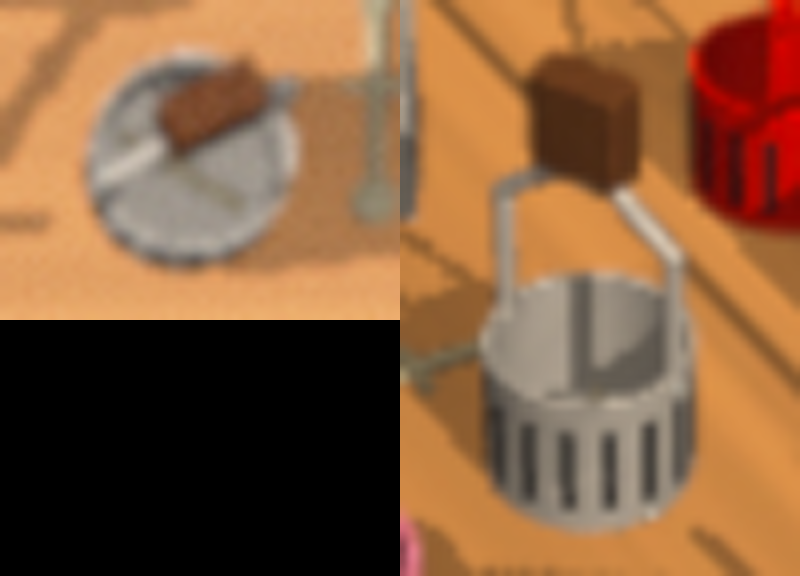

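Run:
```python
from h import *
np.set_printoptions(precision=4,suppress=True)
A=tri((304.75,202.25),(337.7,202.5));B=tri((282.5,194.4),(360.4,191));print(A,B)
for n,p,q in(("top",(337.7,202.5),(360.4,191)),("scene",(304.75,202.25),(282.5,194.4))):
    a=plane(n,p,.090);b=plane(n,q,.090);d=b-a;print(n,(a+b)/2,np.linalg.norm(d),np.degrees(np.arctan2(d[1],d[0])))
# block top centre
for n,cr in (("top",[(160,95),(245,60),(270,85),(185,122)]),):
    P=[plane(n,(325+x/8,180+y/8),.144) for x,y in cr];print(np.mean(P,0));d=P[1]-P[0];print(np.degrees(np.arctan2(d[1],d[0])),np.linalg.norm(d))
# scene block front lower/up corners
S=lambda x,y:(270+(x-400)/8,170+y/8)
P=[plane("scene",S(*q),.144) for q in[(530,75),(562,52),(638,78),(608,104)]];print(np.array(P),np.mean(P,0))
rim=plane("scene",S(588,338),.05);print(rim)
s=state();print(s['tcp_pos'])
```

```text
(array([ 0.4946, -0.1025,  0.0891]), [np.float64(5.3227998735350414e-05), np.float64(5.322799873538565e-05)]) (array([ 0.5227, -0.1579,  0.0857]), [np.float64(0.0002637378600132449), np.float64(0.0002637378600130943)])
top [ 0.5081 -0.1299  0.09  ] 0.06123587339867829 -63.63845146980657
scene [ 0.5102 -0.1272  0.09  ] 0.0597290009961956 -59.56917259122299
[ 0.5118 -0.1324  0.144 ]
-68.07881455038897 0.026140232133446847
[[ 0.5243 -0.1332  0.144 ]
 [ 0.5113 -0.1388  0.144 ]
 [ 0.4991 -0.1172  0.144 ]
 [ 0.5123 -0.1103  0.144 ]] [ 0.5118 -0.1249  0.144 ]
[ 0.5117 -0.1256  0.05  ]
[0.2071 0.5626 0.2303]
```

```bash
cat >> h.py <<'E'
from scipy.spatial.transform import Rotation as Ro
def go(x,y,z,yaw):
    s=state();R=Ro.from_euler('xyz',s['tool_rot']);d=R.inv().apply(np.array([x,y,z])-s['tcp_pos'])*1000
    T=Ro.from_euler('xyz',[-np.pi/2,0,np.radians(yaw)]);w=np.degrees((R.inv()*T).as_rotvec())
    print("t",round(s['t'],2),"tcp",np.round(s['tcp_pos'],4),"yaw",np.round(np.degrees(s['tool_rot']),1),"F",np.round(s['force'],1),"w",round(s['grip_width'],3))
    print("shift",np.round(d,1),"turn",np.round(w,1),"dist",np.linalg.norm(d).round())
E
python3 - <<'E'
from h import *
np.set_printoptions(precision=4,suppress=True)
S=lambda x,y:(230+x/2.7,130+y/2.7)
print("hub",plane("scene",S(306,312),.205),"tip",plane("scene",S(482,306),.216),"dish",plane("scene",S(365,425),.024))
print(tri(S(306,312),(225.4,162.5)),tri(S(482,308),(197.9,200.7)))
hub=np.array([.567,.144]);a=np.radians(147.5);p=hub+.07*np.array([np.cos(a),np.sin(a)]);print(p)
go(p[0],p[1],.26,57.5)
E
```

```text
hub [0.5715 0.1503 0.205 ] tip [0.4891 0.2054 0.216 ] dish [0.4857 0.1238 0.024 ]
(array([0.5682, 0.1445, 0.1986]), [np.float64(0.0009699978285453393), np.float64(0.0009699978285453946)]) (array([0.4836, 0.1996, 0.2071]), [np.float64(0.001389196545826498), np.float64(0.0013891965458265665)])
[0.508  0.1816]
t 0.1 tcp [0.2071 0.5626 0.2303] yaw [-90.    0.1  69.8] F [ 0.6  0.1 -0.8] w 0.999
shift [-253.6  -29.3 -414. ] turn [ 0.  12.3 -0.1] dist 486.0
```

```bash
python3 -m pendant '[[-20,-10,-35,0,1,0,0.6],[-46,-20,-75,0,3,0,0.6],[-72,-30,-116,0,5,0,0.6],[-98,-30,-158,0,6,0,0.6],[-124,-30,-200,0,6,0,0.6]]' 40
python3 - <<'E'
from h import *
go(.508,.1825,.26,57.5)
E
```

```text
t: 0.6
tcp_pos: [0.3529, 0.3761, 0.2615]
tool_rot: [-1.571, -0.0, 1.113]
force: [0.7, 1.0, -0.6]
grip_width: 0.601
t 0.6 tcp [0.3529 0.3761 0.2615] yaw [-90.   -0.   63.8] F [ 0.7  1.  -0.6] w 0.601
shift [-105.1    1.5 -224.7] turn [0.  6.3 0. ] dist 248.0
```

```bash
python3 -m pendant '[[-20,0,-42,0,2,0,0.6],[-42,0,-90,0,4,0,0.6],[-64,0,-137,0,6,0,0.6],[-86,0,-184,0,6.3,0,0.6],[-105,0,-224,0,6.3,0,0.6]]';  python3 -m pendant '[[0,2,0,0,0,0,0.6],[0,2,0,0,0,0,0.6],[0,2,0,0,0,0,0.6],[0,2,0,0,0,0,0.6],[0,2,0,0,0,0,0.6]]'
python3 - <<'E'
from h import *
go(.508,.1825,.178,57.5)
for n in("scene","top"):
    f=grab_frame(n)[:,:,::-1]
    c=f[130:290,180:400] if n=="top" else f[100:360,240:480]
    cv2.imwrite(f"pics/{n}1.png",cv2.resize(c,None,fx=2.3,fy=2.3,interpolation=cv2.INTER_CUBIC))
E
```

```text
t: 1.1
tcp_pos: [0.5069, 0.1832, 0.261]
tool_rot: [-1.57, 0.0, 1.003]
force: [-0.0, 0.7, 0.3]
grip_width: 0.599
t: 1.6
tcp_pos: [0.5056, 0.1863, 0.2594]
tool_rot: [-1.571, -0.0, 1.005]
force: [0.1, -0.5, 0.1]
grip_width: 0.599
t 1.6 tcp [0.5056 0.1863 0.2594] yaw [-90.   -0.   57.6] F [ 0.1 -0.5  0.1] w 0.599
shift [-1.9 81.4 -4.1] turn [0.  0.1 0. ] dist 82.0
```

View pics/top1.png

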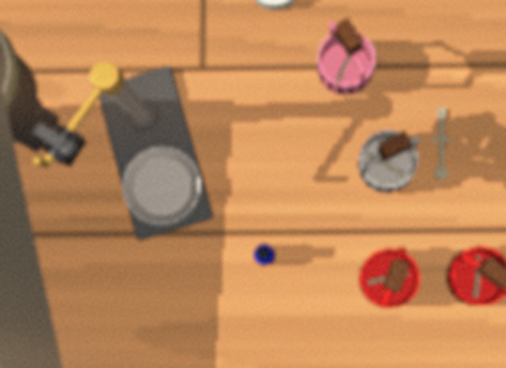

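View pics/scene1.png

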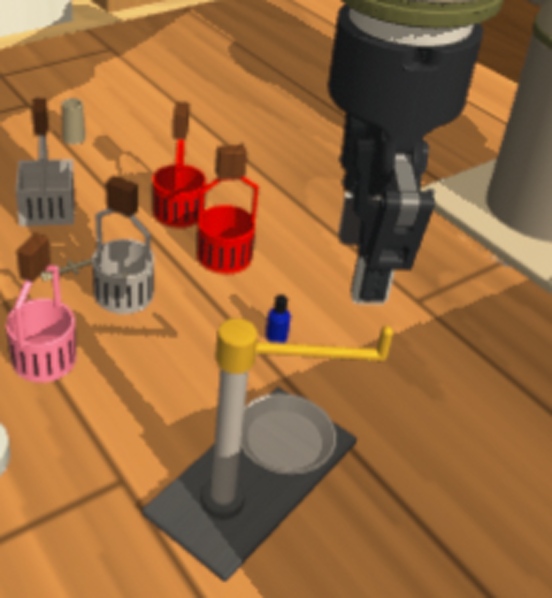

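```bash
python3 -m pendant '[[-1,12,-4,0,0,0,0.6],[-2,28,-6,0,0,0,0.6],[-2,46,-6,0,0,0,0.6],[-2,64,-6,0,0,0,0.6],[-2,80,-6,0,0,0,0.6]]';  python3 -m pendant '[[0,0,0,0,0,0,0.4],[0,0,0,0,0,0,0.3],[0,0,0,0,0,0,0.2],[0,0,0,0,0,0,0.1],[0,0,0,0,0,0,0]]' 20
python3 - <<'E'
from h import *
go(.508,.1825,.178,57.5)
E
```

```text
t: 2.2
tcp_pos: [0.5093, 0.1797, 0.1764]
tool_rot: [-1.569, 0.002, 1.003]
force: [0.5, -0.2, 0.2]
grip_width: 0.6
t: 2.7
tcp_pos: [0.5109, 0.1805, 0.1805]
tool_rot: [-1.572, -0.002, 1.003]
force: [0.7, 0.8, 2.2]
grip_width: 0.08
t 2.7 tcp [0.5109 0.1805 0.1805] yaw [-90.1  -0.1  57.5] F [0.7 0.8 2.2] w 0.08
shift [0.1 2.4 3.5] turn [ 0.1 -0.   0.1] dist 4.0
```

```bash
python3 -m pendant '[[0,0,0,0,0,0,0.16],[-7,0,-0.4,0,-6,0,0.16],[-14,0,-1.5,0,-12,0,0.16],[-20.7,0,-3.3,0,-18,0,0.16],[-27.3,0,-5.8,0,-24,0,0.16]]';  python3 -m pendant '[[-7,0,-0.4,0,-6,0,0.16],[-14,0,-1.5,0,-12,0,0.16],[-20.7,0,-3.3,0,-18,0,0.16],[-27.3,0,-5.8,0,-24,0,0.16],[-28.3,0,-6.3,0,-25,0,0.16]]';python3 -m pendant '[[0,0,0,0,0,0,0.1],[0,0,0,0,0,0,0],[0,0,0,0,0,0,0.0],[0,0,0,0,0,0,0],[0,0,0,0,0,0,0]]'
python3 - <<'E'
from h import *
hub=np.array([.568,.146]);a=np.radians(196.9);p=hub+.067*np.array([np.cos(a),np.sin(a)]);print(p)
go(p[0],p[1],.18,106.9)
E
```

```text
t: 3.2
tcp_pos: [0.5005, 0.1539, 0.1796]
tool_rot: [-1.572, -0.0, 1.427]
force: [0.1, 1.5, 0.1]
grip_width: 0.157
t: 3.7
tcp_pos: [0.5026, 0.1246, 0.1795]
tool_rot: [-1.571, 0.0, 1.86]
force: [-0.1, 1.1, 1.0]
grip_width: 0.159
t: 4.2
tcp_pos: [0.5024, 0.1252, 0.1794]
tool_rot: [-1.571, 0.0, 1.858]
force: [-1.0, -1.2, 2.7]
grip_width: 0.08
[0.50389349 0.12652295]
t 4.2 tcp [0.5024 0.1252 0.1794] yaw [-90.    0.  106.5] F [-1.  -1.2  2.7] w 0.08
shift [ 0.8 -0.6 -1.8] turn [-0.  -0.4 -0. ] dist 2.0
```

Hook turned. Open slightly, rise and look.

```bash
python3 -m pendant '[[0,0,0,0,0,0,0.2],[0,0,0,0,0,0,0.4],[0,0,0,0,0,0,0.4],[0,-20,0,0,0,0,0.6],[0,-50,0,0,0,0,0.6]]';  python3 -m pendant '[[0,-25,0,0,0,0,0.6],[0,-50,0,0,0,0,0.6],[0,-50,0,0,0,0,0.6],[0,-50,0,0,0,0,0.6],[0,-50,0,0,0,0,0.6]]'
python3 - <<'E'
from h import *
go(.510,-.129,.28,118)
for n in("scene","top"):
    f=grab_frame(n)[:,:,::-1]
    cv2.imwrite(f"pics/{n}2f.png",f)
    c=f[130:290,180:400] if n=="top" else f[100:360,240:480]
    cv2.imwrite(f"pics/{n}2.png",cv2.resize(c,None,fx=2.3,fy=2.3,interpolation=cv2.INTER_CUBIC))
E
```

```text
t: 4.7
tcp_pos: [0.5009, 0.1249, 0.2274]
tool_rot: [-1.566, -0.001, 1.858]
force: [-0.7, 0.0, 0.3]
grip_width: 0.598
t: 5.2
tcp_pos: [0.5019, 0.1251, 0.278]
tool_rot: [-1.569, -0.0, 1.859]
force: [-0.1, 0.5, 0.3]
grip_width: 0.599
t 5.2 tcp [0.5019 0.1251 0.278 ] yaw [-89.9  -0.  106.5] F [-0.1  0.5  0.3] w 0.599
shift [-245.9   -2.    64.3] turn [ -0.1 -11.5   0. ] dist 254.0
```

View pics/top2.png

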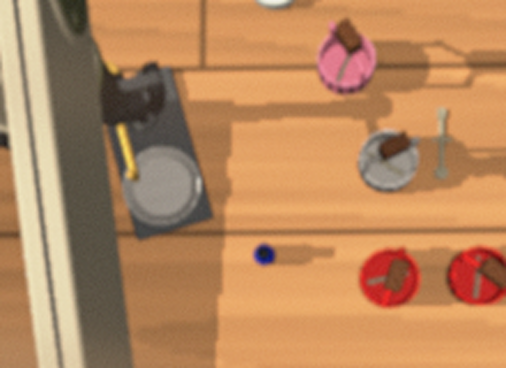

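View pics/scene2.png

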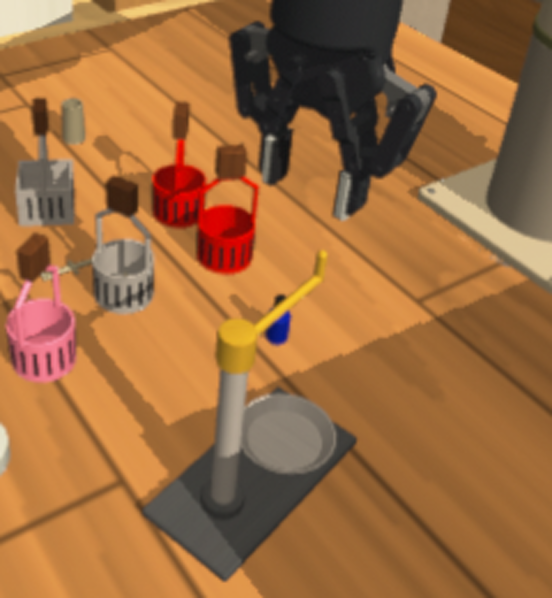

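```bash
python3 -m pendant '[[-45,0,12,0,-3,0,0.6],[-90,0,24,0,-6,0,0.6],[-138,0,36,0,-9,0,0.6],[-184,0,48,0,-11.5,0,0.6],[-226,0,60,0,-11.5,0,0.6]]';  python3 - <<'E'
from h import *
hub=plane("scene",(240+237/2.3,100+332/2.3),.205);tip=plane("scene",(240+321/2.3,100+256/2.3),.216)
print(hub,tip,np.degrees(np.arctan2(*(tip-hub)[1::-1])))
go(.510,-.129,.22,118)
E
```

```text
t: 5.8
tcp_pos: [0.5083, -0.1105, 0.2783]
tool_rot: [-1.57, -0.001, 2.061]
force: [1.7, -0.2, -0.3]
grip_width: 0.602
[0.57039999 0.14788522 0.205     ] [0.47861683 0.12230607 0.216     ] -164.42731910386098
t 5.8 tcp [ 0.5083 -0.1105  0.2783] yaw [-8.990e+01 -1.000e-01  1.181e+02] F [ 1.7 -0.2 -0.3] w 0.602
shift [-17.1  58.3   7.2] turn [-0.1  0.1  0.1] dist 61.0
```

```bash
python3 -m pendant '[[-6,10,3,0,0,0,0.6],[-12,25,5,0,0,0,0.6],[-17,45,7,0,0,0,0.6],[-17,58,7,0,0,0,0.6],[-17,58,7,0,0,0,0.6]]';  python3 - <<'E'
from h import *
go(.510,-.129,.16,118)
for n in("scene","top"):
    f=grab_frame(n)[:,:,::-1]
    c=f[130:290,280:440] if n=="top" else f[120:260,230:370]
    cv2.imwrite(f"pics/{n}3.png",cv2.resize(c,None,fx=4,fy=4,interpolation=cv2.INTER_CUBIC))
E
```

```text
t: 6.3
tcp_pos: [0.5091, -0.1252, 0.2177]
tool_rot: [-1.567, -0.005, 2.06]
force: [-0.3, 0.7, -0.2]
grip_width: 0.6
t 6.3 tcp [ 0.5091 -0.1252  0.2177] yaw [-89.8  -0.3 118. ] F [-0.3  0.7 -0.2] w 0.6
shift [-4.  57.7  0.8] turn [-0.2  0.   0.3] dist 58.0
```

View pics/top3.png

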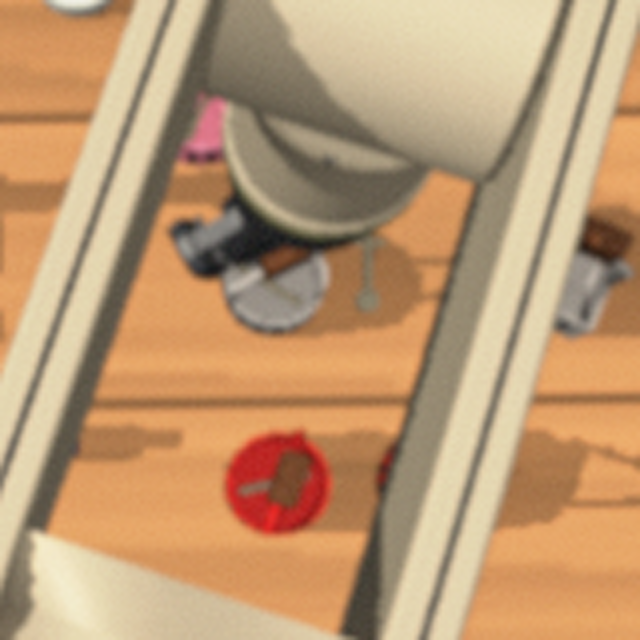

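View pics/scene3.png

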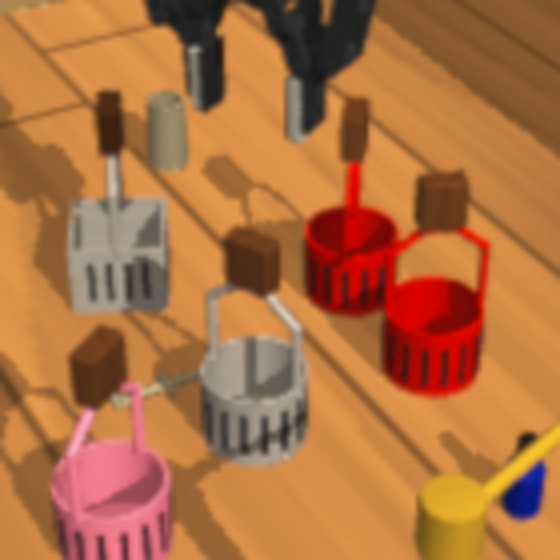

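```bash
python3 - <<'E'
from h import *
t=[.5091,-.1252,.2235]
print(proj("scene",t))
u=np.array([np.cos(np.radians(118)),np.sin(np.radians(118)),0])
for s in(-.0255,.0255):print(proj("scene",t+s*u))
E
python3 -m pendant '[[-2,10,1,0,0,0,0.6],[-4,20,1,0,0,0,0.6],[-4,35,1,0,0,0,0.6],[-4,50,1,0,0,0,0.6],[-4,55,1,0,0,0,0.6]]';  python3 - <<'E'
from h import *
go(.510,-.129,.114,118)
for n in("scene",):
    f=grab_frame(n)[:,:,::-1]
    c=f[120:260,230:370]
    cv2.imwrite(f"pics/{n}4.png",cv2.resize(c,None,fx=4,fy=4,interpolation=cv2.INTER_CUBIC))
s=state();t=s['tcp_pos']+[0,0,.005]
for k in(-.0255,.0255):print(4*(proj("scene",t+k*np.array([-.469,.883,0]))-[230,120]))
E
```

```text
[293.53722432 147.82963151]
[283.4648032  144.56147478]
[303.87568811 151.18580699]
t: 6.9
tcp_pos: [0.5103, -0.1304, 0.1632]
tool_rot: [-1.568, -0.003, 2.059]
force: [-0.4, 0.1, -1.6]
grip_width: 0.6
t 6.9 tcp [ 0.5103 -0.1304  0.1632] yaw [-89.8  -0.2 118. ] F [-0.4  0.1 -1.6] w 0.6
shift [ 1.2 49.2 -0.5] turn [-0.2 -0.   0.2] dist 49.0
[210.67810748 182.74773662]
[288.56555728 210.20677849]
```

View pics/scene4.png

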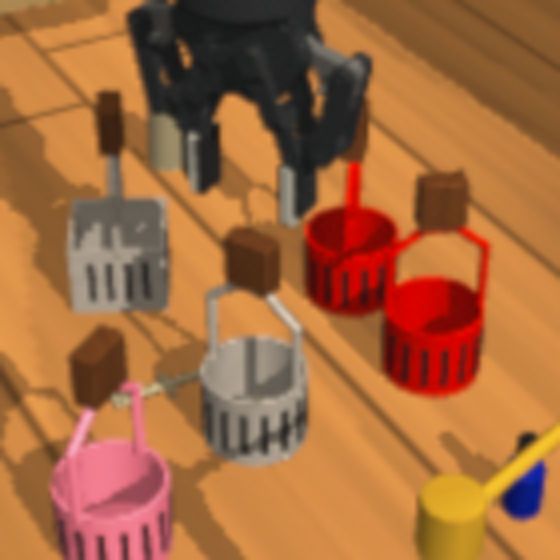

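Run:
```python
from h import *
c=np.array([.51,-.129,0]);u=np.array([-.469,.883,0]);v=np.array([.883,.469,0])
for z in(.144,.111):
  for a,b in((-1,-1),(1,-1),(1,1),(-1,1)):
    print(z,a,b,4*(proj("scene",c+[0,0,z]+a*.015*u+b*.008*v)-[230,120]))
t=state()['tcp_pos']
for k in(-.0255,.0255):
  for b in(-1,1):print('pad',k,b,4*(proj("scene",t+[0,0,.005]+k*u+.011*b*v)-[230,120]))
```

```text
0.144 -1 -1 [237.04187544 219.14732408]
0.144 1 -1 [281.94823462 235.36932493]
0.144 1 1 [266.199117  249.2991634]
0.144 -1 1 [220.92539358 232.66373124]
0.111 -1 -1 [238.23010306 266.80683868]
0.111 1 -1 [282.10849289 283.31915748]
0.111 1 1 [266.73437837 297.54888756]
0.111 -1 1 [222.5054722  280.62477709]
pad -0.0255 -1 [221.95083611 173.82478386]
pad -0.0255 1 [199.19803469 191.83586825]
pad 0.0255 -1 [299.39632381 200.80822354]
pad 0.0255 1 [277.52988023 219.78381146]
```

Run:
```python
import cv2
a=cv2.imread("pics/scene4.png")[120:320,120:360];cv2.imwrite("pics/c4.png",cv2.resize(a,None,fx=3,fy=3,interpolation=cv2.INTER_CUBIC)[:600])
```

```text
(no output)
```

View pics/c4.png

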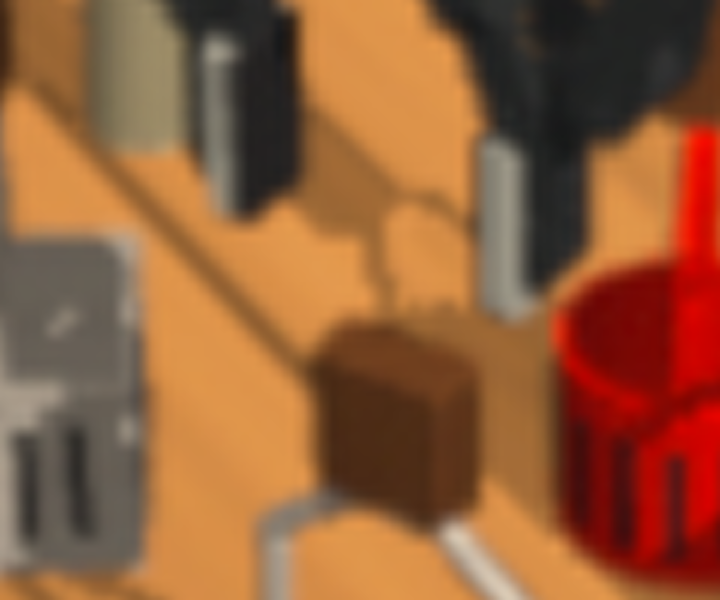

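```bash
python3 -m pendant '[[2,8,-2,0,0,0,0.6],[2.7,18,-2.2,0,0,0,0.6],[2.7,28,-2.2,0,0,0,0.6],[2.7,38,-2.2,0,0,0,0.6],[2.7,47,-2.2,0,0,0,0.6]]' 40;  python3 - <<'E'
from h import *
go(.511,-.127,.114,118)
for n in("scene",):
    f=grab_frame(n)[:,:,::-1]
    c=f[140:240,240:340]
    cv2.imwrite(f"pics/{n}5.png",cv2.resize(c,None,fx=6,fy=6,interpolation=cv2.INTER_CUBIC))
E
```

```text
t: 7.45
tcp_pos: [0.5123, -0.1274, 0.1182]
tool_rot: [-1.57, -0.0, 2.059]
force: [0.1, 0.5, 0.1]
grip_width: 0.604
t 7.45 tcp [ 0.5123 -0.1274  0.1182] yaw [-90.  -0. 118.] F [0.1 0.5 0.1] w 0.604
shift [0.9 4.2 0.9] turn [-0. -0.  0.] dist 4.0
```

View pics/scene5.png

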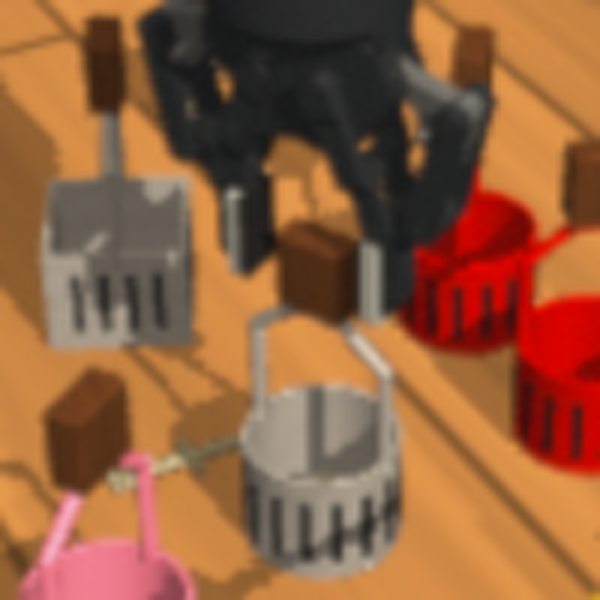

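```bash
python3 -m pendant '[[1,3,0,0,0,0,0.6],[1,3,0,0,0,0,0.45],[1,3,0,0,0,0,0.3],[1,3,0,0,0,0,0.2],[1,3,0,0,0,0,0.1]]' 40;python3 -m pendant '[[0,0,0,0,0,0,0.1],[0,0,0,0,0,0,0.1],[0,-5,0,0,0,0,0.1],[0,-15,0,0,0,0,0.1],[0,-25,0,0,0,0,0.1]]';  python3 - <<'E'
from h import *
go(.511,-.127,.22,118)
for n in("scene",):
    f=grab_frame(n)[:,:,::-1]
    c=f[140:240,240:340]
    cv2.imwrite(f"pics/{n}6.png",cv2.resize(c,None,fx=6,fy=6,interpolation=cv2.INTER_CUBIC))
E
```

```text
t: 8.0
tcp_pos: [0.5122, -0.1266, 0.1166]
tool_rot: [-1.571, 0.0, 2.059]
force: [0.2, 0.2, -0.7]
grip_width: 0.338
t: 8.5
tcp_pos: [0.5119, -0.1265, 0.1421]
tool_rot: [-1.571, -0.0, 2.059]
force: [0.7, 0.3, -1.5]
grip_width: 0.34
t 8.5 tcp [ 0.5119 -0.1265  0.1421] yaw [-90.  -0. 118.] F [ 0.7  0.3 -1.5] w 0.34
shift [  0.  -77.9   1. ] turn [-0. -0.  0.] dist 78.0
```

View pics/scene6.png

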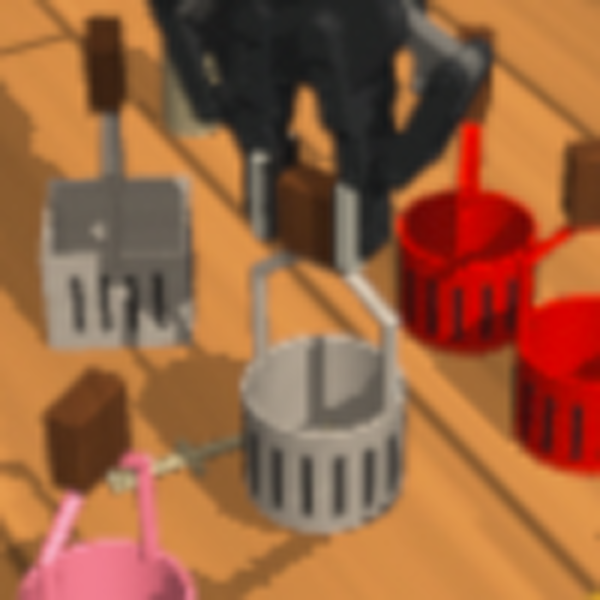

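```bash
python3 -m pendant '[[0,-20,0,0,0,0,0.1],[0,-50,0,0,0,0,0.1],[0,-85,0,0,0,0,0.1],[0,-120,0,0,0,0,0.1],[0,-138,0,0,0,0,0.1]]';  python3 - <<'E'
from h import *
go(.409,.099,.28,106.5)
E
```

```text
t: 9.05
tcp_pos: [0.5132, -0.127, 0.2839]
tool_rot: [-1.575, 0.004, 2.059]
force: [-0.1, 0.0, -1.5]
grip_width: 0.344
t 9.05 tcp [ 0.5132 -0.127   0.2839] yaw [-90.2   0.2 118. ] F [-0.1  0.  -1.5] w 0.344
shift [248.5   2.9 -14. ] turn [ 0.2 11.5 -0.2] dist 249.0
```

```bash
python3 -m pendant '[[20,0,-1,0,1,0,0.1],[50,0,-3,0,3,0,0.1],[85,0,-5,0,5,0,0.1],[120,0,-7,0,7,0,0.1],[155,0,-9,0,9,0,0.1]]';python3 -m pendant '[[32,0,-2,0,2,0,0.1],[58,0,-3,0,2.5,0,0.1],[78,0,-4,0,2.5,0,0.1],[90,0,-5,0,2.5,0,0.1],[94,0,-5,0,2.5,0,0.1]]';  python3 - <<'E'
from h import *
go(.409,.099,.239,106.5)
E
```

```text
t: 9.55
tcp_pos: [0.4466, 0.0155, 0.2799]
tool_rot: [-1.572, 0.0, 1.9]
force: [0.8, 0.3, -2.3]
grip_width: 0.341
t: 10.05
tcp_pos: [0.4213, 0.1059, 0.2798]
tool_rot: [-1.572, 0.0, 1.86]
force: [0.0, -0.4, -1.6]
grip_width: 0.34
t 10.05 tcp [0.4213 0.1059 0.2798] yaw [-90.    0.  106.6] F [ 0.  -0.4 -1.6] w 0.34
shift [-3.1 40.8 13.8] turn [ 0.   0.1 -0. ] dist 43.0
```

```bash
python3 -m pendant '[[-2,5,8,0,0,0,0.1],[-3,15,14,0,0,0,0.1],[-3,28,14,0,0,0,0.1],[-3,38,14,0,0,0,0.1],[-3,41,14,0,0,0,0.1]]';python3 -m pendant '[[0,0,0,0,0,0,0.1],[0,0,0,0,0,0,0.1],[0,0,0,0,0,0,0.1],[0,0,0,0,0,0,0.1],[0,0,0,0,0,0,0.1]]';  python3 - <<'E'
from h import *
go(.409,.099,.239,106.5)
for n in("scene","top"):
    f=grab_frame(n)[:,:,::-1]
    c=f[130:290,180:400] if n=="top" else f[120:330,290:500]
    cv2.imwrite(f"pics/{n}7.png",cv2.resize(c,None,fx=2.8,fy=2.8,interpolation=cv2.INTER_CUBIC))
E
```

```text
t: 10.55
tcp_pos: [0.4081, 0.0976, 0.2363]
tool_rot: [-1.568, -0.0, 1.858]
force: [0.3, -0.1, -2.0]
grip_width: 0.339
t: 11.05
tcp_pos: [0.409, 0.0983, 0.2386]
tool_rot: [-1.571, 0.0, 1.859]
force: [0.7, -1.0, -1.5]
grip_width: 0.342
t 11.05 tcp [0.409  0.0983 0.2386] yaw [-90.    0.  106.5] F [ 0.7 -1.  -1.5] w 0.342
shift [ 0.7 -0.4 -0.2] turn [ 0. -0. -0.] dist 1.0
```

View pics/scene7.png

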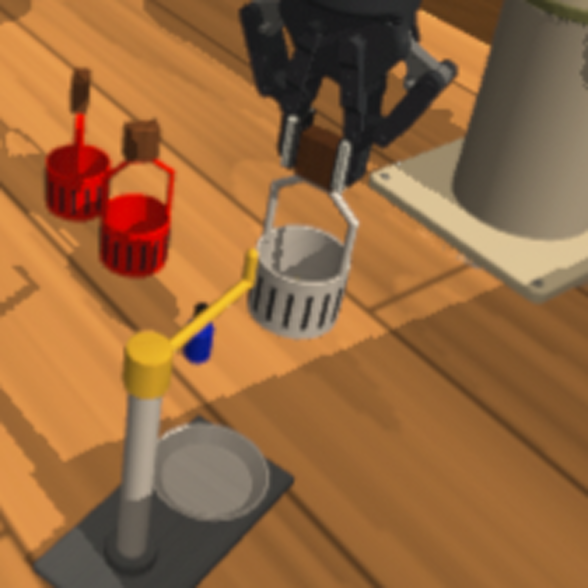

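View pics/top7.png

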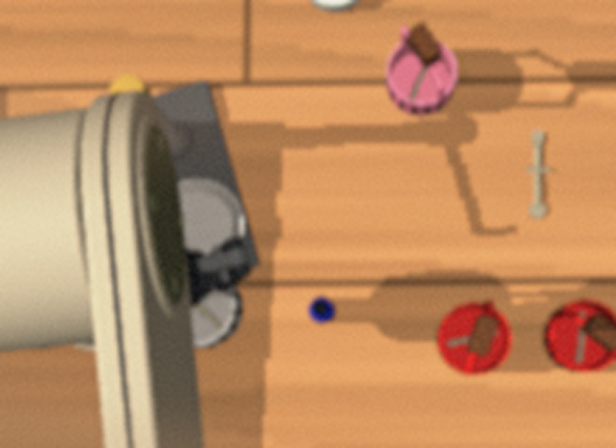

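Run:
```python
from h import *
S=lambda x,y:(290+x/2.8,120+y/2.8)
hub=plane("scene",S(149,350),.205);tip=plane("scene",S(253,252),.216)
e=(tip-hub)[:2];print(hub,tip,np.linalg.norm(e),np.degrees(np.arctan2(e[1],e[0])));e/=np.linalg.norm(e)
n=np.array([-e[1],e[0]])
a=plane("scene",S(275,187),.2116);b=plane("scene",S(353,222),.2116);m=(a+b)/2
print(a,b,m,"along",(m-hub)[:2]@e,"lat",(m-hub)[:2]@n,"bail ang",np.degrees(np.arctan2(*(b-a)[1::-1])), np.linalg.norm(b-a))
rim=plane("scene",S(303,255),.172);print(rim,(rim-hub)[:2]@e,(rim-hub)[:2]@n)
```

```text
[0.57098965 0.14920922 0.205     ] [0.47521388 0.12022983 0.216     ] 0.10006399677053489 -163.16547783802997
[0.41464973 0.06968637 0.2116    ] [0.39592674 0.12439894 0.2116    ] [0.40528824 0.09704265 0.2116    ] along 0.17370819010898436 lat 0.001942425731535996 bail ang 108.89127421368222 0.05782746614708927
[0.40847683 0.09985354 0.172     ] 0.1698421919936329 0.00017543884624188905
```

```bash
python3 -m pendant '[[0,0,-6,0,0,0,0.1],[0,0,-16,0,0,0,0.1],[0,0,-28,0,0,0,0.1],[0,0,-40,0,0,0,0.1],[0,0,-48,0,0,0,0.1]]';python3 -m pendant '[[0,0,-8,0,0,0,0.1],[0,0,-20,0,0,0,0.1],[0,0,-34,0,0,0,0.1],[0,0,-45,0,0,0,0.1],[0,0,-50,0,0,0,0.1]]';  python3 - <<'E'
from h import *
go(.499,.125,.205,106.5)
for n in("scene","top"):
    f=grab_frame(n)[:,:,::-1]
    c=f[130:290,180:400] if n=="top" else f[120:330,290:500]
    cv2.imwrite(f"pics/{n}8.png",cv2.resize(c,None,fx=2.8,fy=2.8,interpolation=cv2.INTER_CUBIC))
E
```

```text
t: 11.65
tcp_pos: [0.4557, 0.1121, 0.2382]
tool_rot: [-1.571, -0.0, 1.859]
force: [-0.3, 0.2, -2.9]
grip_width: 0.342
t: 12.15
tcp_pos: [0.5035, 0.1262, 0.2381]
tool_rot: [-1.571, -0.0, 1.859]
force: [-0.6, -0.1, -1.7]
grip_width: 0.342
t 12.15 tcp [0.5035 0.1262 0.2381] yaw [-90.   -0.  106.5] F [-0.6 -0.1 -1.7] w 0.342
shift [ 0.1 33.1  4.7] turn [-0. -0.  0.] dist 33.0
```

View pics/scene8.png

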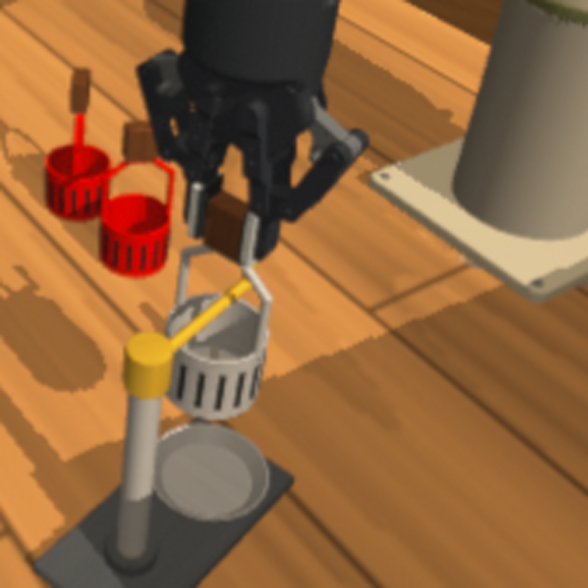

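```bash
python3 -m pendant '[[0,5,0,0,0,0,0.1],[0,12,0,0,0,0,0.1],[0,20,0,0,0,0,0.1],[0,26,0,0,0,0,0.1],[0,29,0,0,0,0,0.1]]';python3 -m pendant '[[0,0,0,0,0,0,0.1],[0,1,0,0,0,0,0.1],[0,2,0,0,0,0,0.1],[0,3,0,0,0,0,0.1],[0,3,0,0,0,0,0.1]]'; python3 -m pendant '[[0,0.5,0,0,0,0,0.1],[0,1,0,0,0,0,0.1],[0,1,0,0,0,0,0.1],[0,1,0,0,0,0,0.1],[0,1,0,0,0,0,0.1]]'
```

```text
t: 12.75
tcp_pos: [0.5021, 0.1258, 0.208]
tool_rot: [-1.569, -0.0, 1.858]
force: [-0.2, 0.3, -1.8]
grip_width: 0.342
t: 13.25
tcp_pos: [0.5028, 0.126, 0.2063]
tool_rot: [-1.571, 0.0, 1.859]
force: [-0.1, 0.3, -2.4]
grip_width: 0.343
t: 13.75
tcp_pos: [0.5028, 0.126, 0.2053]
tool_rot: [-1.571, -0.0, 1.859]
force: [-0.4, 0.2, -1.5]
grip_width: 0.341
```

```bash
python3 -m pendant '[[0,0.5,0,0,0,0,0.1],[0,1,0,0,0,0,0.1],[0,1,0,0,0,0,0.1],[0,1,0,0,0,0,0.1],[0,1,0,0,0,0,0.1]]'; python3 -m pendant '[[0,0.5,0,0,0,0,0.1],[0,1,0,0,0,0,0.1],[0,1,0,0,0,0,0.1],[0,1,0,0,0,0,0.1],[0,1,0,0,0,0,0.1]]'
python3 - <<'E'
from h import *
f=grab_frame("scene")[:,:,::-1]
cv2.imwrite(f"pics/s9.png",cv2.resize(f[170:320,310:430],None,fx=4,fy=4,interpolation=cv2.INTER_CUBIC))
E
```

```text
t: 14.25
tcp_pos: [0.5029, 0.126, 0.2046]
tool_rot: [-1.571, 0.0, 1.859]
force: [-2.1, 0.2, 2.8]
grip_width: 0.344
t: 14.75
tcp_pos: [0.503, 0.126, 0.2043]
tool_rot: [-1.572, 0.0, 1.859]
force: [-4.0, 0.0, 7.9]
grip_width: 0.345
```

View pics/s9.png

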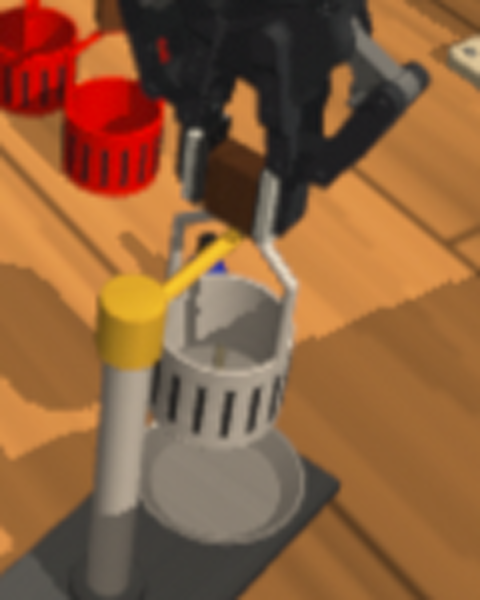

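```bash
python3 -m pendant '[[0,-1,0,0,0,0,0.1],[0,-1,0,0,0,0,0.1],[0,-1,0,0,0,0,0.36],[0,-1,0,0,0,0,0.38],[0,-1,0,0,0,0,0.42]]' 20; python3 -m pendant '[[0,0,0,0,0,0,0.5],[0,0,0,0,0,0,0.6],[0,0,0,0,0,0,0.6],[0,0,0,0,0,0,0.6],[0,0,0,0,0,0,0.6]]'
python3 - <<'E'
from h import *
f=grab_frame("scene")[:,:,::-1]
cv2.imwrite(f"pics/s10.png",cv2.resize(f[170:320,310:430],None,fx=4,fy=4,interpolation=cv2.INTER_CUBIC))
E
```

```text
t: 15.3
tcp_pos: [0.5026, 0.126, 0.2038]
tool_rot: [-1.57, -0.0, 1.859]
force: [0.7, 0.7, 0.3]
grip_width: 0.42
t: 15.8
tcp_pos: [0.5028, 0.126, 0.2043]
tool_rot: [-1.571, 0.0, 1.859]
force: [0.1, 0.5, -0.7]
grip_width: 0.597
```

View pics/s10.png

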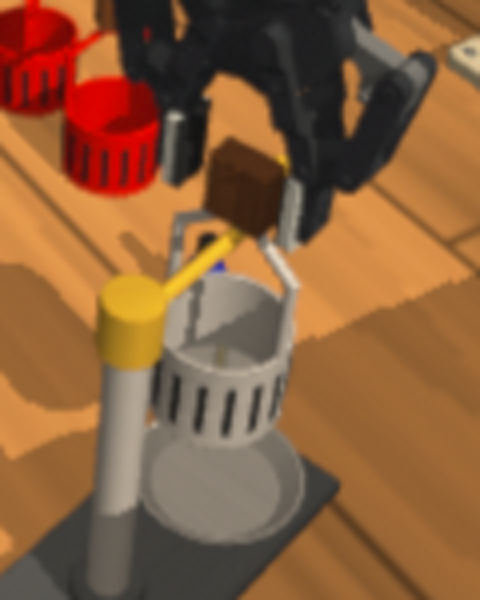

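```bash
python3 -m pendant '[[0,0,0,0,0,0,0.75],[0,0,0,0,0,0,0.75],[0,-10,0,0,0,0,0.75],[0,-25,0,0,0,0,0.75],[0,-45,0,0,0,0,0.75]]' ; python3 -m pendant '[[0,-20,0,0,0,0,0.75],[0,-50,0,0,0,0,0.75],[0,-80,0,0,0,0,0.75],[0,-100,0,0,0,0,0.75],[0,-100,0,0,0,0,0.75]]'; python3 -m pendant '[[40,0,0,0,0,0,0.75],[80,0,0,0,0,0,0.75],[120,0,0,0,0,0,0.75],[160,0,0,0,0,0,0.75],[200,0,0,0,0,0,0.75]]';python3 - <<'E'
from h import *
for i in range(2):
    f=grab_frame("scene")[:,:,::-1]
    cv2.imwrite(f"pics/s11_{i}.png",cv2.resize(f[170:320,310:430],None,fx=4,fy=4,interpolation=cv2.INTER_CUBIC))
f=grab_frame("top")[:,:,::-1];cv2.imwrite("pics/t11.png",cv2.resize(f[130:290,180:460],None,fx=2.8,fy=2.8,interpolation=cv2.INTER_CUBIC))
E
```

```text
t: 16.35
tcp_pos: [0.5025, 0.126, 0.2504]
tool_rot: [-1.57, -0.0, 1.859]
force: [1.4, 0.7, 0.3]
grip_width: 0.75
t: 16.85
tcp_pos: [0.5043, 0.1262, 0.355]
tool_rot: [-1.579, 0.001, 1.859]
force: [0.4, -1.1, 1.0]
grip_width: 0.748
t: 17.35
tcp_pos: [0.4452, 0.3191, 0.3493]
tool_rot: [-1.571, 0.0, 1.858]
force: [0.6, 1.0, 0.1]
grip_width: 0.748
```

View pics/s11_1.png

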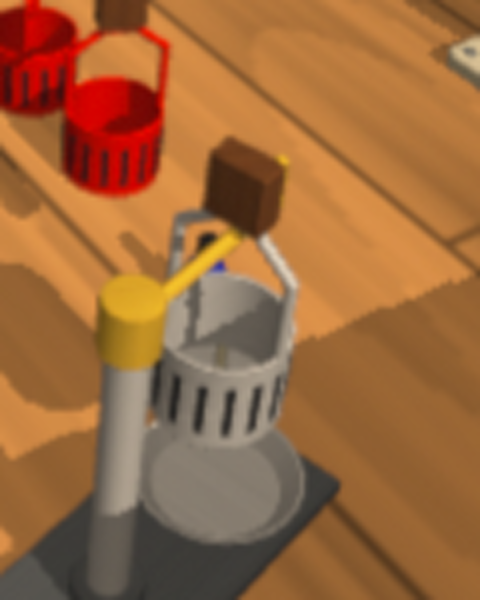

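View pics/t11.png

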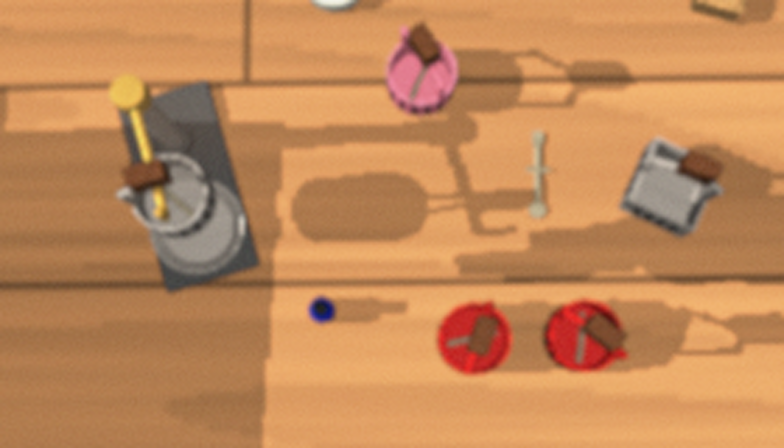

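Run:
```python
from h import *
T=lambda x,y:(180+x/2.8,130+y/2.8)
hub=plane("top",T(128,92),.205);tip=plane("top",T(161,212),.216);dish=np.array([.4856,.1175])
e=np.array([np.cos(-2.846),np.sin(-2.846)]);n=np.array([-e[1],e[0]])
d=(tip-hub)[:2];print("hook",np.arctan2(d[1],d[0])+2.846,np.linalg.norm(d))
r=plane("top",T(172,193),.139);g=plane("top",T(145,173),.233);sq=plane("top",T(669,186),.05)
print("rim",(r-hub)[:2]@e,(r-hub)[:2]@n,"grip",(g-hub)[:2]@e,(g-hub)[:2]@n,sq)
S=lambda x,y:(310+x/4,170+y/4)
h=plane("scene",S(132,295),.205);r=plane("scene",S(232,315),.139);g=plane("scene",S(245,165),.233)
print("rim",(r-h)[:2]@e,(r-h)[:2]@n,"grip",(g-h)[:2]@e,(g-h)[:2]@n)
a,b=[cv2.imread(f"pics/s11_{i}.png").astype(int) for i in(0,1)];print(np.abs(a-b).max(),np.abs(a-b).mean())
print(state()['t'])
```

```text
hook 0.008414482777441723 0.0993826209016281
rim 0.07210928278393815 0.0018883067587259494 grip 0.07135107791325344 1.6378353254693778e-05 [ 0.51326105 -0.30709891  0.05      ]
rim 0.07674433594926137 -0.0016855686453265684 grip 0.06622445033757438 -0.003402200732465787
62 0.5696446759259259
17.5
```

```bash
python3 -m pendant '[[0,0,0,0,0,0,0.75],[0,0,0,0,0,0,0.75],[0,0,0,0,0,0,0.75],[0,0,0,0,0,0,0.75],[0,0,0,0,0,0,0.75]]'
python3 - <<'E'
from h import *
a=grab_frame("scene").astype(int)[180:300,340:400];b=cv2.imread("pics/s11_1.png")
for i in range(3):c=grab_frame("scene").astype(int)[180:300,340:400]
print(np.abs(cv2.blur((a-c).astype(np.float32),(5,5))).max())
from plant import job_done
job_done()
E
```

```text
t: 18.0
tcp_pos: [0.4463, 0.3172, 0.3494]
tool_rot: [-1.571, -0.0, 1.858]
force: [-0.7, -0.7, -0.3]
grip_width: 0.751
1.2
the job is handed in; nothing more can be done
```

I turned the swivel hook over the drip dish, hung the round basket on it by its bail, let go and backed the arm away. I handed the job in at about 18 s; no verdict is reported.

| Last check (from the pictures) | Result | Limit |
|---|---|---|
| Hook angle | about 0.01 rad | ±0.262 rad |
| Basket centre, distance from post towards the dish | 72 mm (top), 77 mm (scene) | 40–115 mm |
| Basket centre, sideways | within 2 mm | 45 mm |
| Basket underside height | about 88 mm, from the tool height when the bail touched the bar | 75–105 mm |
| Square basket | no movement seen (before and after agree to about 0.1 mm) | 40 mm |

The basket was upright to within a few degrees and stood still between the last frames. The wrist force read about zero with the gripper clear.

Two checks disagreed slightly: the cameras differed by about 5 mm along the bar, and by 4–8 mm in y for the stand and basket. I averaged those positions. On tilt, the top view shows the basket almost plumb, while the scene view suggests about 6 degrees; both are within the 17-degree limit.

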